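# Fill the table's condiment tray

### The arm

A 6-joint arm with a two-finger parallel gripper is mounted at the origin on a cart in front of the work surface, level with it; the furniture and walls round the work are solid. World frame = base frame: x ahead of the robot, y to its left, z up, the work surface at z = 0. Lengths are in mm, angles in rad, forces in N, time in s.
With the tool pointing down it reaches from about 400 to 925 mm from the base axis. Payload 12.5 kg.
Tool frame: the origin (TCP) lies midway between the tips of the shut fingers; the grasp point (between the pads) lies 19 mm behind it; z points along the fingers, y is the line along which they close (so a half turn about z gives the same grasp; the last joint's range is limited). The gripper opens to 95 mm and grips with 3 to 60 N. Pads are 20 mm wide; open, the fingers measure 119 mm over their backs; the gripper's body (75 mm by 180 mm) begins 59 mm behind the grasp point.
Start: joints at [-1.378, 0.491, 1.559, -0, 1.092, -0.106], TCP at [184.006, -597.318, 214.661] pointing down, gripper open.
Joint ranges: [-3.1, 3.1], [-0.84, 2.19], [0.05, 2.79], [-1.13, 4.28], [0.06, 2.93], [-2.69, 2.69]. Speed limits (rad/s): [2.22, 2.22, 2.79, 3.14, 3.14, 3.14].

### API

Orientations are given as [roll, pitch, yaw] about the fixed x, y, z axes, in that order (R = Rz(yaw) Ry(pitch) Rx(roll)).
In Python, from cell import env gives the robot as it stands.
- The arm moves only by the tool arm_command, never from a script. Its argument "targets" is a list of rows, each a list of 5 numbers: the shift along the tool's x, y, z in mm, then the turn about the tool's z in degrees, then the opening, from 0 (shut) to 1 (fully open). In form: [[tx, ty, tz, roll, fingers], ...]. A call has 1 to 5 rows; each row is the pose to reach, as a shift and turn from the pose commanded when the call began, along the tool's axes at that moment; what a row does not reach only later rows make up. A row lasts 1/10 s, in which the tool goes at most 50 mm and 8.59 degrees, less where a joint would pass 70% of its speed; a pose out of reach is approached as far as the arm can. A call with a gripper value outside its range is refused whole. The fingers move at their own pace and stop on an object; the grip force is fixed at half the most. Time passes only in rows, so rows that repeat a pose let the fingers close. It gives the time, the measured TCP pose, the force, the opening and the grip force at its end, in the units of the state.
- env.state(): the state, without advancing time (a new reading comes with each control period).
- env.read_camera(name): name is "side" or "top"; returns a dict with "frame" (400x640x3 uint8, red, green, blue), "vertical_fov" (degrees; the focal length in pixels is half the picture's height over the tangent of half this angle, whatever the lens; pixels are square), "cx", "cy" (the principal point, pixels), "k1" (the pictures are not rectified: a ray, as slopes to the right and down, at radius r is drawn at 1 + k1 r^2 times it, then the intrinsics apply), "world_from_camera" (4x4, takes a point from camera to world coordinates). Camera axes: x right, y down, z forward; pixel columns grow to the right and rows downward; lengths in mm; the calibration is good to about 2 mm. A picture is of the moment at which its call begins. There is no depth.
- env.job_done(): hands the job in; it is judged then, once.
The state is a dict: "t": time; "joints": joint angles; "qvel": joint speeds; "tau": joint torques, N m; "eef_pos": TCP position; "tcp_rot": TCP orientation; "ft_force": force on the tool from outside, world axes, zero at the start; "moment": the same for the moment, N m; "opening": opening from 0.0 (shut) to 1.0 (fully open); "grip_force": force on a finger pad.
Only numpy, scipy, OpenCV 4.12 (cv2) and the standard library are available. Lean on these libraries where they do the work, as an engineer would, in place of code of your own. Each camera call takes 0.05 s, during which the arm holds its last target. There are 200 camera calls.

### The job

Set up the condiment tray for the next table: stand the salt shaker, the red squeeze bottle, the sauce bottle and the tea box upright in the tray's four wire holders, each in the one whose opening has its shape and size, right down on the rubber pad. Set them down rather than dropping them, knock nothing over, and leave the shaker with the dark spice where it is.

Things in the scene. Friction and masses are not known exactly. Their poses are not given: they have to be found in the camera images.
- tray: Square dark wooden serving tray, 240 x 240 mm, rim 18 mm high, fixed. On its floor, 7 mm above the counter, stand the four wire holders two by two, about 112 mm apart, in any arrangement, each turned at will. Origin: centre of its underside on the counter; x and y along its sides.
- small_round_holder: Wire holder with the small round opening, 56 mm clear, for the salt shaker. Fixed like all four holders; origin: centre of its foot's underside, z up. Round steel foot 104 mm across; black rubber pad in the opening's shape, top 8 mm above the origin; 5 mm chrome wire loop on four legs, its top 39.5 mm above the origin.
- large_round_holder: Wire holder with the large round opening, 76 mm clear, for the red squeeze bottle. Fixed like all four holders; origin: centre of its foot's underside, z up. Round steel foot 104 mm across; black rubber pad in the opening's shape, top 8 mm above the origin; 5 mm chrome wire loop on four legs, its top 39.5 mm above the origin.
- long_holder: Wire holder with the long, round-ended opening, 59 mm (its x) by 90 mm (its y) clear, for the sauce bottle. Fixed like all four holders; origin: centre of its foot's underside, z up. Round steel foot 104 mm across; black rubber pad in the opening's shape, top 8 mm above the origin; 5 mm chrome wire loop on four legs, its top 39.5 mm above the origin.
- square_holder: Wire holder with the sharp-cornered rectangular opening, 58 mm (its x) by 71 mm (its y) clear, for the tea box. Fixed like all four holders; origin: centre of its foot's underside, z up. Round steel foot 104 mm across; black rubber pad in the opening's shape, top 8 mm above the origin; 5 mm chrome wire loop on four legs, its top 39.5 mm above the origin.
- salt_shaker: Salt shaker with white salt and a grey cap, 90 mm high, 44 mm across at its widest (25 mm up), about 36 mm at 60 mm up, 34 mm at the cap; 0.07 to 0.14 kg; loose on the worktop. Origin: centre of its underside; z up. Grip it 55 to 65 mm above its underside, from any side.
- squeeze_bottle: Bright red squeeze bottle without nozzle on the worktop (others like it in the background do not count), round, 64 mm across, 194 mm high, 0.1 to 0.2 kg, loose. Origin: centre of its underside; z up. Grip it across its 64 mm, about 160 mm up (lower, the gripper's palm meets its mouth).
- sauce_bottle: Flat sauce bottle with reddish contents and brown cap on the worktop, 47 mm thick (its x; 40 mm where gripped) by 78 mm broad (its y), 188 mm high, 0.27 to 0.55 kg, loose. Origin: centre of its underside; z up. Grip it across its thickness (its x) on the shoulder, about 150 mm up (lower, the palm meets its cap).
- tea_box: Green tea carton on the worktop, 46 mm (its x) by 59 mm (its y), 100 mm high, 0.06 kg, loose. Origin: centre of its underside; z up. Grip it across its 46 mm (its x), 60 to 70 mm above its underside.
- spice_shaker: Bystander: a second shaker of the salt shaker's shape and size (44 mm across, 90 mm high) but filled with dark grey-brown spice, standing loose. Origin: centre of its underside. It stays where it is.
Mind the look-alikes: they are no part of the job. What is shaped like the tea_box but purple is not meant.

How it is judged:
By the outcome, as a careful person would: the job done as asked, in the order asked, and still so for the second after the job is handed in, with the robot touching nothing.
It also fails if it takes over 104 s, if anything falls off the work surface, if the arm or the gripper's body presses on something with over 40 N, if the wrist force passes 120 N, or if a joint passes its speed limit or range.

## Working session

There is one attempt and no reset: what is moved stays moved. The work goes in short steps, Python scripts to look and compute and a tool call to move; the robot and the scene stay as the last step left them, time stands still between calls to the robot, and variables do not carry over. Pictures are saved under pics/ and viewed, at most 14 in all, crops included, and the job is handed in when it is done.

Besides the shell and the picture viewer there is one more tool, called by a JSON object that holds its "name" and its "arguments". arm_command: Moves the arm, as the interface text tells. Its arguments: {"type":"object","properties":{"targets":{"type":"array","items":{"type":"array","items":{"type":"number"}}}},"required":["targets"]}

```bash
ls; mkdir -p pics; cat > h.py <<'E'
import numpy as np, cv2
from cell import env
def snap(name,fn=None):
    c=env.read_camera(name); 
    if fn: cv2.imwrite('pics/'+fn,c['frame'][:,:,::-1])
    return c
def K(c):
    f=200/np.tan(np.radians(c['vertical_fov'])/2)
    return f
def ray(c,u,v):
    f=K(c); d=np.array([(u-c['cx'])/f,(v-c['cy'])/f]); s=d.copy()
    for _ in range(20): s=d/(1+c['k1']*(s@s))
    T=np.array(c['world_from_camera']); return T[:3,3],T[:3,:3]@np.array([s[0],s[1],1])
def onz(c,u,v,z):
    o,d=ray(c,u,v); return o+d*(z-o[2])/d[2]
def proj(c,p):
    T=np.array(c['world_from_camera']); q=T[:3,:3].T@(np.array(p)-T[:3,3]); s=q[:2]/q[2]
    return s*(1+c['k1']*(s@s))*K(c)+[c['cx'],c['cy']]
def tri(c1,p1,c2,p2):
    o1,d1=ray(c1,*p1);o2,d2=ray(c2,*p2)
    A=np.stack([d1,-d2],1);t=np.linalg.lstsq(A,o2-o1,rcond=None)[0]
    a=o1+d1*t[0];b=o2+d2*t[1];return (a+b)/2,np.linalg.norm(a-b)
E
python3 - <<'E'
from h import *
import pickle
np.set_printoptions(precision=3,suppress=True)
d={}
for n in ('side','top'):
    c=snap(n,n+'0.png'); d[n]=c; print(n,{k:v for k,v in c.items() if k!='frame'})
pickle.dump(d,open('c0.pkl','wb'))
print(env.state())
E
```

```text
pics
side {'vertical_fov': 57.18223714769247, 'cx': 322.76237754398227, 'cy': 200.3503717552429, 'k1': -0.0010319580125196866, 'world_from_camera': array([[ -0.997,   0.045,  -0.055, 578.508],
       [  0.07 ,   0.458,  -0.886, 843.556],
       [ -0.015,  -0.888,  -0.46 , 470.902],
       [  0.   ,   0.   ,   0.   ,   1.   ]])}
top {'vertical_fov': 44.30675575000339, 'cx': 310.18007100556355, 'cy': 197.56004839122386, 'k1': 0.03313543231421214, 'world_from_camera': array([[  -0.019,   -0.994,    0.104,  424.235],
       [  -1.   ,    0.021,    0.011,   -1.232],
       [  -0.013,   -0.103,   -0.995, 1357.596],
       [   0.   ,    0.   ,    0.   ,    1.   ]])}
{'t': 0.1, 'joints': array([-1.378,  0.492,  1.559,  0.   ,  1.092, -0.106]), 'qvel': array([ 0.   , -0.   , -0.004,  0.   , -0.001, -0.001]), 'tau': array([  0.003, -61.362, -25.861,   0.069,   0.047,  -0.   ]), 'eef_pos': array([ 183.967, -597.098,  214.119]), 'tcp_rot': array([-3.141, -0.   ,  0.299]), 'ft_force': array([-0.793, -0.77 , -0.389]), 'moment': array([-0.016, -0.013,  0.043]), 'grip_force': 0.0, 'opening': 1.0014865713851053}
```

View pics/side0.png

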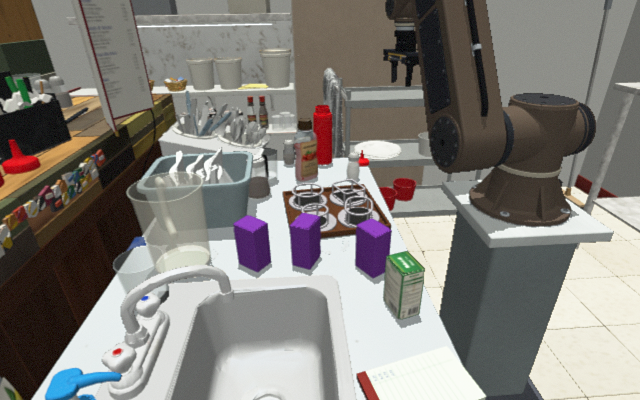

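View pics/top0.png

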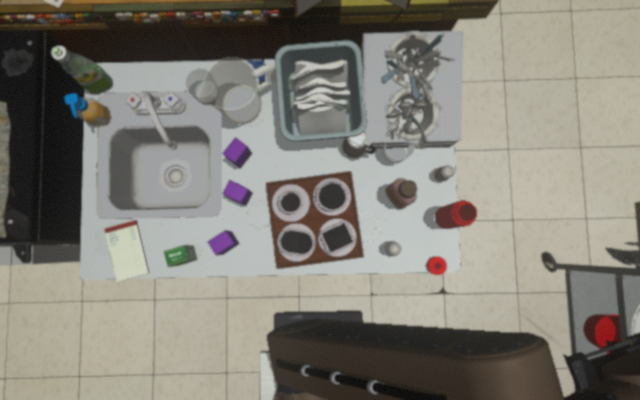

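```bash
python3 - <<'E'
import cv2
a=cv2.imread('pics/side0.png')[95:240,260:400];b=cv2.imread('pics/top0.png')[150:280,255:485]
cv2.imwrite('pics/s1.png',cv2.resize(a,None,fx=4,fy=4,interpolation=2))
cv2.imwrite('pics/t1.png',cv2.resize(b,None,fx=3.4,fy=3.4,interpolation=2))
E
```

```text
(no output)
```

View pics/s1.png

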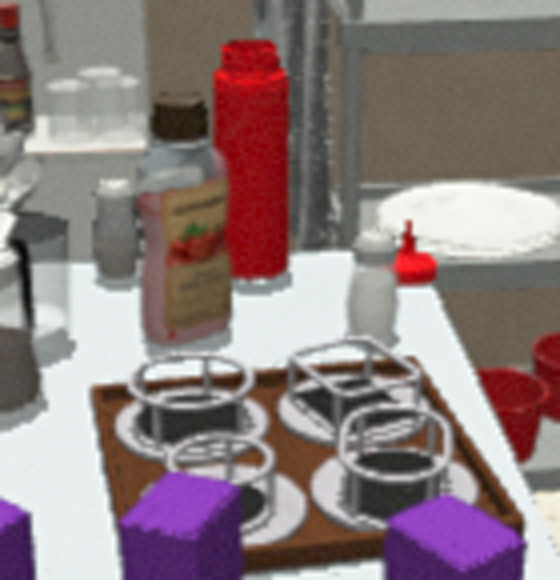

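View pics/t1.png

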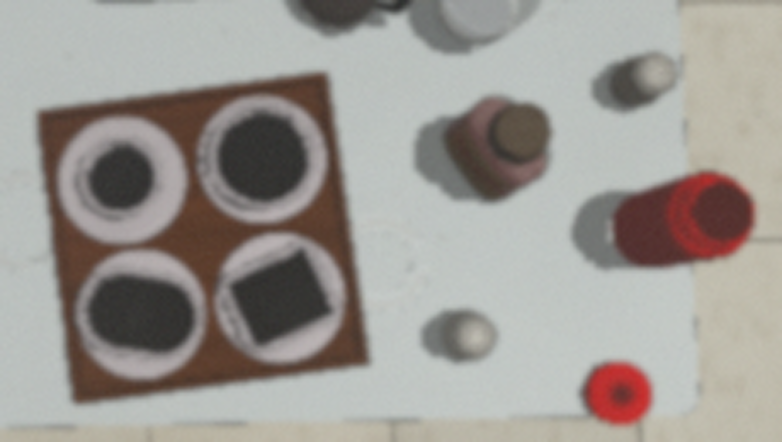

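```bash
python3 - <<'E'
from h import *
import pickle
np.set_printoptions(precision=1,suppress=True)
d=pickle.load(open('c0.pkl','rb'));t=d['top'];s=d['side']
H=lambda c:cv2.cvtColor(c['frame'],cv2.COLOR_RGB2HSV)
ht,hs=H(t),H(s)
def comps(m,x0,x1,y0,y1,amin=20):
    r=np.zeros(m.shape,np.uint8); r[y0:y1,x0:x1]=m[y0:y1,x0:x1]
    return [k.reshape(-1,2).astype(float) for k in cv2.findContours(r,cv2.RETR_EXTERNAL,cv2.CHAIN_APPROX_NONE)[0] if cv2.contourArea(k)>amin]
# pads
print('pads (z15)')
for k in comps(ht[...,2]<70,268,362,172,266,60):
    w=np.array([onz(t,*p,15)[:2] for p in k],np.float32); r=cv2.minAreaRect(w)
    mm=cv2.moments(w.reshape(-1,1,2)); print(k.mean(0),np.array([mm['m10'],mm['m01']])/mm['m00'],r[1],r[2],'box',cv2.boxPoints(r).tolist())
# tray
m=(ht[...,0]<15)&(ht[...,1]>90)&(ht[...,2]<150)
for k in comps(m,255,375,165,275,2000):
    w=np.array([onz(t,*p,18)[:2] for p in k],np.float32);print('tray',cv2.minAreaRect(w))
# holder foot / wire height check: tri of large round etc later
def red(h): return ((h[...,0]<6)|(h[...,0]>174))&(h[...,1]>200)&(h[...,2]>60)
for k in comps(red(ht),425,480,195,235): print('redtop',k.min(0),k.max(0))
for k in comps(red(hs),305,340,90,175): print('redside',k.min(0),k.max(0))
g=lambda h:(h[...,0]>38)&(h[...,0]<85)&(h[...,1]>70)
for k in comps(g(ht),160,200,235,270): print('green top',cv2.minAreaRect(k.astype(np.float32)),cv2.boxPoints(cv2.minAreaRect(k.astype(np.float32))).tolist()); 
for k in comps(g(hs),375,430,245,325): print('green side',k.min(0),k.max(0), k[::6].tolist())
print('salt',tri(t,(392.6,248),s,(353.7,154.5)))
print('sq mouth',tri(t,(464,212.4),s,(322.5,107)))
print('sauce cap',tri(t,(408.2,188.5),s,(305,119.8)))
for n,p in dict(LBL=(300.7,176.7),LBR=(317,173)).items(): print(n,onz(s,*p,20))
for n,p in dict(LTL=(300.7,143.2),LTR=(317,140)).items(): print(n,onz(s,*p,120))
for n,p in dict(baseL=(296.5,178),baseM=(302,180.5),baseR=(317.5,174.5)).items(): print(n,onz(s,*p,0))
a=s['frame'][240:325,370:440];b=s['frame'][110:190,285:345]
c=t['frame'][235:275,155:205];e=t['frame'][165:220,380:440]
R=lambda x:cv2.resize(x,(390,290),interpolation=2)
cv2.imwrite('pics/q.png',np.vstack([np.hstack([R(a),R(b)]),np.hstack([R(c),R(e)])])[:,:,::-1])
E
```

```text
pads (z15)
[296.2 241.8] [443.6  53.7] (78.63542175292969, 52.10000228881836) 80.75251770019531 box [[411.5948791503906, 19.508663177490234], [463.0177917480469, 11.136234283447266], [475.6544494628906, 88.74966430664062], [424.2315368652344, 97.12210083007812]]
[337.  237.4] [453.9 -57.5] (50.86159896850586, 62.222137451171875) 25.283403396606445 box [[418.07012939453125, -39.92890167236328], [444.64495849609375, -96.19054412841797], [490.63433837890625, -74.46776580810547], [464.05950927734375, -18.20612335205078]]
[290.3 202.2] [552.6  68.1] (43.97903823852539, 44.174468994140625) 89.03548431396484 box [[530.4707641601562, 47.24452209472656], [574.6389770507812, 46.50093078613281], [575.3793334960938, 90.47373962402344], [531.2111206054688, 91.21733093261719]]
[331.8 195.9] [567.3 -46. ] (64.09999084472656, 66.46714782714844) 25.52568244934082 box [[523.3778076171875, -29.55508041381836], [552.01953125, -89.53451538085938], [609.8629150390625, -61.9128303527832], [581.22119140625, -1.9333953857421875]]
redside [312. 105.] [331. 163.]
green top ((176.33946228027344, 255.79818725585
[... 365 characters left out ...]
02.0, 278.0], [402.0, 284.0], [401.0, 290.0], [400.0, 296.0], [400.0, 302.0], [400.0, 304.0], [400.0, 298.0], [401.0, 292.0], [402.0, 286.0], [402.0, 280.0], [404.0, 274.0], [408.0, 272.0], [414.0, 272.0], [420.0, 271.0], [422.0, 267.0], [417.0, 262.0], [412.0, 256.0], [407.0, 252.0]]
salt (array([ 419.9, -196.8,   81.8]), np.float64(4.46311336087756))
sq mouth (array([ 501.4, -351.1,  191.5]), np.float64(2.9775570865316614))
sauce cap (array([ 561.8, -223.6,  185.6]), np.float64(2.8317574483070387))
LBL [ 580.6 -187.2   20. ]
LBR [ 529.4 -210.6   20. ]
LTL [ 576.  -206.6  120. ]
LTR [ 526.  -231.3  120. ]
baseL [ 594.1 -224.     0. ]
baseM [ 577.1 -203.     0. ]
baseR [ 526.3 -245.     0. ]
```

View pics/q.png

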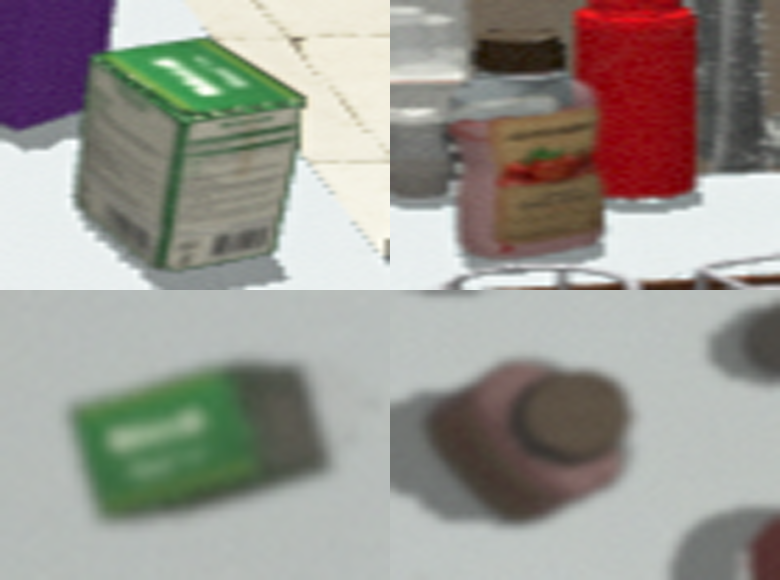

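```bash
python3 - <<'E'
from h import *
import pickle
np.set_printoptions(precision=1,suppress=True)
d=pickle.load(open('c0.pkl','rb'));t=d['top'];s=d['side']
P=[onz(s,*p,100)[:2] for p in [(386.7,256.7),(403.2,275.8),(424.8,270.2),(408.2,250.8)]]
print('tea side',np.array(P),np.mean(P,0)); 
for a,b in ((0,1),(1,2),(2,3),(3,0)): v=P[b]-P[a];print(np.linalg.norm(v),np.degrees(np.arctan2(v[1],v[0])))
tq=[(164.2,251.2),(184.9,245.8),(188.6,260.5),(168.4,266.3)]
Q=[onz(t,*p,100)[:2] for p in tq];print('tea top',np.mean(Q,0))
for a,b in ((0,1),(1,2),(2,3),(3,0)): v=Q[b]-Q[a];print(np.linalg.norm(v),np.degrees(np.arctan2(v[1],v[0])))
print('tri',tri(t,np.mean(tq,0),s,(405.7,263.4)))
# tea box base from top: grey end
f=t['frame'].astype(int)
# sauce in top
hs=cv2.cvtColor(t['frame'],cv2.COLOR_RGB2HSV)
r=(f[...,0]-f[...,1]>12);m=np.zeros(r.shape,np.uint8);m[165:220,380:425]=r[165:220,380:425]
ks=max(cv2.findContours(m,0,1)[0],key=cv2.contourArea).reshape(-1,2)
print('sauce',ks.min(0),ks.max(0));
for v in range(172,212,2):
    x=np.where(m[v])[0]; print(v,x.min() if len(x) else None,x.max() if len(x) else None,end='; ')
print()
fs=s['frame'].astype(int); lab=((fs[...,0]-fs[...,2])>45)&(fs[...,0]>fs[...,1]);
for u in range(298,320):
    y=np.where(lab[135:182,u])[0]+135; print(u,y.min() if len(y) else None,y.max() if len(y) else None,end='; ')
print()
# red in side / top
for n,c,(x0,x1,y0,y1) in (('t',t,(425,485,195,235)),('s',s,(305,340,98,175))):
    F=c['frame'].astype(int);R=(F[...,0]-F[...,1]>45)
    for v in range(y0,y1,3):
        x=np.where(R[v,x0:x1])[0]+x0
        if len(x): print(n,v,x.min(),x.max(),end='; ')
print()
# holder loops height: large round loop extremes side crop
for nm,l,rr in (('large',(131,382),(256,385)),('small',(167,462),(273,464)),):
    L=[onz(s,260+p[0]/4,95+p[1]/4,44)[:2] for p in (l,rr)];print(nm,np.mean(L,0),np.linalg.norm(L[0]-L[1]))
# salt side silhouette base
print('salt base', onz(s,260+372/4,95+345/4,0), 'proj model', [proj(s,(420,-197,z)) for z in (0,90)],[proj(t,(420,-197,z)) for z in (0,90)])
E
```

```text
tea side [[441.1 346.3]
 [426.6 397.9]
 [388.8 387.3]
 [400.4 332.9]] [414.2 366.1]
53.54968404383552 105.6347160973908
39.28581934182016 -164.33308227447708
55.64957280902689 -77.91503231690646
42.77885768522998 18.334769445342204
tea top [412.9 355.2]
53.99814488775432 -76.54653238411188
38.61649030962323 -165.41535463136952
52.83343401834071 104.8062581481306
39.9035538720285 16.24269205049373
tri (array([411.9, 357.5,  92.6]), np.float64(1.8845943645130958))
sauce [388 179] [414 206]
172 None None; 174 None None; 176 None None; 178 None None; 180 396 403; 182 394 402; 184 392 399; 186 391 398; 188 389 407; 190 389 397; 192 390 398; 194 390 409; 196 392 414; 198 398 414; 200 395 413; 202 398 411; 204 399 407; 206 401 403; 208 None None; 210 None None; 
298 144 144; 299 148 148; 300 143 149; 301 143 175; 302 143 179; 303 143 178; 304 143 176; 305 142 173; 306 142 173; 307 142 172; 308 142 171; 309 142 171; 310 141 167; 311 141 167; 312 140 168; 313 140 168; 314 140 161; 315 140 160; 316 135 166; 317 135 164; 318 135 163; 319 135 164; 
t 201 460 467; t 204 454 472; t 207 451 461; t 210 450 476; t 213 450 475; t 216 451 475; t 219 452 474; t 222 454 472; t 225 457 467; s 107 315 328; s 110 315 329; s 113 313 331; s 116 313 331; s 119 313 331; s 122 313 331; s 125 313 331; s 128 313 331; s 131 313 331; s 134 315 331; s 137 316 331; s 140 317 331; s 143 317 331; s 146 316 331; s 149 316 331; s 152 315 331; s 155 305 331; s 158 305 331; s 161 317 331; s 164 319 327; 
large [561.8 -36.4] 83.78415791837453
small [549.7  74.3] 63.75911183831914
salt base [ 420.1 -181.3    0. ] proj model [array([352.3, 179.2]), array([353. , 151.9])] [array([388. , 248.8]), array([393. , 248.8])]
```

```bash
cat >> h.py <<'E'
def go(x,y,z,yawdeg):
    s=env.state(); p=np.array(s['eef_pos']); yaw=s['tcp_rot'][2]
    d=np.array([x,y,z])-p; c,sn=np.cos(yaw),np.sin(yaw)
    turn=(np.degrees(yaw)-yawdeg+180)%360-180
    print('at',p.round(1),'yaw',np.degrees(yaw).round(1),'-> row [%.1f, %.1f, %.1f, %.1f]'%(d[0]*c+d[1]*sn,d[0]*sn-d[1]*c,-d[2],turn),'n>=%.1f'%max(np.linalg.norm(d)/50,abs(turn)/8.59),'open %.3f grip %.1f'%(s['opening'],s['grip_force']),'F',np.round(s['ft_force'],1))
E
python3 - <<'E'
from h import *
import pickle
np.set_printoptions(precision=1,suppress=True)
d=pickle.load(open('c0.pkl','rb'));t=d['top'];s=d['side']
print('salt',onz(t,392.0,248.2,88),'spice',onz(t,255+657/3.4-.4,150+73/3.4-.4,88))
print('sq mouth',onz(t,255+722/3.4-.4,150+211/3.4-.4,194),onz(t,462.8,213.5,175),'red side',onz(s,322.3,169,10))
print('sauce cap',onz(t,255+521/3.4-.4,150+131/3.4-.4,188))
go(420,-197,215,0)
E
```

```text
salt [ 421.6 -194.7   88. ] spice [ 618.1 -346.4   88. ]
sq mouth [ 504.3 -357.6  194. ] [ 501.4 -353.3  175. ] red side [ 509.2 -265.3   10. ]
sauce cap [ 563.8 -222.4  188. ]
at [ 184.  -597.1  214.1] yaw 17.1 -> row [343.3, -312.9, -0.9, 17.1] n>=9.3 open 1.001 grip 0.0 F [-0.8 -0.8 -0.4]
```

{"name": "arm_command", "arguments": {"targets": [[343,-313,0,17,1],[343,-313,0,17,1],[343,-313,0,17,1],[343,-313,0,17,1],[343,-313,0,17,1]]}}

```text
t: 0.6
eef_pos: [311.4, -380.0, 214.5]
tcp_rot: [-3.141, 0.0, 0.002]
ft_force: [0.6, -0.3, 0.2]
opening: 1.002
grip_force: 0.0
```

```bash
python3 -c "
from h import *
go(421,-195,140,0)"
```

```text
at [ 311.4 -380.   214.5] yaw 0.1 -> row [109.9, -184.8, 74.5, 0.1] n>=4.6 open 1.002 grip 0.0 F [ 0.6 -0.3  0.2]
```

{"name": "arm_command", "arguments": {"targets": [[110,-185,75,0,1],[110,-185,75,0,1],[110,-185,75,0,1],[110,-185,75,0,1],[110,-185,75,0,1]]}}

```text
t: 1.1
eef_pos: [421.0, -193.8, 138.5]
tcp_rot: [-3.141, 0.001, 0.004]
ft_force: [0.3, -0.6, 0.4]
opening: 0.995
grip_force: 0.0
```

```bash
python3 - <<'E'
from h import *
go(421,-195,43,0)
c=snap('side'); x=c['frame'][60:240,280:440]
cv2.imwrite('pics/g1.png',cv2.resize(x,None,fx=3.3,fy=3.3,interpolation=2)[:,:,::-1])
p=env.state()['eef_pos']; print(p,'tcp px crop',(proj(c,p)-[280,60]+.5)*3.3)
E
```

```text
at [ 421.  -193.8  138.5] yaw 0.2 -> row [-0.0, 1.2, 95.5, 0.2] n>=1.9 open 0.995 grip 0.0 F [ 0.3 -0.6  0.4]
[ 421.57719405 -192.11599824  137.67570724] tcp px crop [242.74341712 256.07011718]
```

View pics/g1.png

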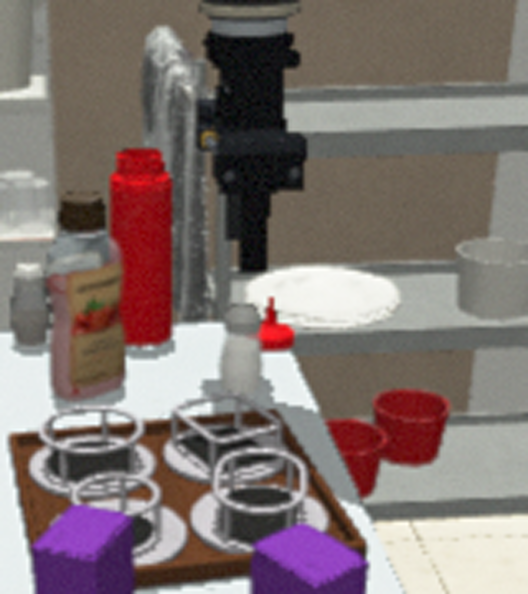

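```bash
python3 - <<'E'
from h import *
c=snap('side')
F=c['frame'].astype(int).sum(2)
for v in range(112,146,3):
    x=np.where(F[v,335:375]<130)[0]+335; print(v,x.min() if len(x) else '',x.max() if len(x) else '',len(x),end=';')
print()
for _ in range(3): print(env.state()['eef_pos'].round(1), env.state()['joints'].round(4))
for y in (-137,-147,-194,-241,-250): print(y,[proj(c,(421,y,z)).round(1) for z in (138.5,180)])
print(proj(c,(421,-195,90)),proj(c,(421,-195,60)))
F2=c['frame'].astype(int)
for v in range(152,182,3): print(v,F2[v,340:366].sum(1)//3)
E
```

```text
112 345 371 22;115 346 371 25;118 347 362 16;121 348 361 14;124 348 360 13;127 348 360 13;130 348 360 13;133 353 360 8;136 353 360 8;139 353 360 8;142 353 355 3;145   0;
[ 421.  -193.9  138.4] [-5.7440e-01  3.7390e-01  2.0281e+00  2.0000e-04  7.4210e-01  9.9050e-01]
[ 421.  -193.9  138.4] [-5.7440e-01  3.7390e-01  2.0281e+00  2.0000e-04  7.4210e-01  9.9050e-01]
[ 421.  -193.9  138.4] [-5.7440e-01  3.7390e-01  2.0281e+00  2.0000e-04  7.4210e-01  9.9050e-01]
-137 [array([356.1, 142.8]), array([356.5, 128.4])]
-147 [array([355.5, 141.7]), array([355.9, 127.3])]
-194 [array([353.2, 136.6]), array([353.5, 122.7])]
-241 [array([351. , 131.9]), array([351.3, 118.5])]
-250 [array([350.6, 131.1]), array([350.8, 117.7])]
[352.74278499 152.11622347] [352.51713708 161.45136415]
152 [ 82  74  97  98  83  83  94 100 100 112 102 115 131 138 125 118 126 187
 212 223 228 149 105 222 240 236]
155 [ 70  75  91 109  91  85  86  99 113 120 132 137 142 145 146 141 135 128
 138 220 164  83  53  87 196 219]
158 [232 238 238 238 238 238 240 238 162 111 113 116 118 121 121 116 112 108
 105 105  87  81  80  85 111 131]
161 [236 235 236 236 235 236 236 235 206 163 158 150 143 141 132 123 122 118
 125 117 105 105 112 108 102 103]
164 [235 235 234 235 235 237 234 212 173 167 172 175 173 175 175 171 172 167
 138  98  68  61  64  54  56  59]
167 [234 235 234 235 236 235 224 177 154 157 164 165 169 168 167 163 159 151
 156 202 237 240 240 238 241 240]
170 [235 235 234 233 235 230 192 153 151 158 162 163 169 166 163 160 154 149
 142 184 231 235 235 236 236 236]
173 [236 236 236 237 239 238 201 151 146 150 158 159 163 159 163 153 150 142
 152 208 235 237 236 236 236 236]
176 [181 142 139 143 138 141 138 132 136 145 149 151 150 151 152 147 146 139
 136 143 143 146 215 236 235 237]
179 [237 180 147 145 126 125 131 139 131 129 135 146 135 125 135 141 143 144
 142 145 142 143 160 182 227 237]
```

{"name": "arm_command", "arguments": {"targets": [[1,-1,50,0,1],[1,-1,90,0,1],[1,-1,97,0,1],[1,-1,97,0,0.2],[1,-1,97,0,0.2]]}}

```text
t: 1.7
eef_pos: [422.0, -196.5, 44.0]
tcp_rot: [3.141, -0.001, 0.002]
ft_force: [0.4, 0.2, -0.2]
opening: 0.886
grip_force: 0.0
```

{"name": "arm_command", "arguments": {"targets": [[0,0,0,0,0.1],[0,0,0,0,0.1],[0,0,0,0,0.1],[0,0,0,0,0.1]]}}

```text
t: 2.1
eef_pos: [421.6, -195.8, 43.1]
tcp_rot: [3.141, -0.001, 0.002]
ft_force: [0.2, -0.2, 1.0]
opening: 0.557
grip_force: 0.3
```

```bash
python3 - <<'E'
from h import *
go(421,-195,43,0)
c=snap('side'); x=c['frame'][60:240,280:440]
cv2.imwrite('pics/g2.png',cv2.resize(x,None,fx=3.3,fy=3.3,interpolation=2)[:,:,::-1])
F2=c['frame'].astype(int)
for v in range(152,182,3): print(v,F2[v,340:366].sum(1)//3)
E
```

```text
at [ 421.6 -195.8   43.1] yaw 0.1 -> row [-0.6, -0.8, 0.1, 0.1] n>=0.0 open 0.557 grip 0.3 F [ 0.2 -0.2  1. ]
152 [ 82  77 101  99  86  81  58  47  29  36  46  29  23  18  18  20  18   4
  66 200 226 145  97 221 243 241]
155 [ 69  71  93 112  93  83  93  97 111 122  93  45  16  18  17  15   6  10
  75 215 168  82  54  81 197 219]
158 [231 239 238 239 238 240 239 211 138 107  80  37  20  20  22  10  16  19
  43  86  81  82  77  81 114 128]
161 [236 236 235 237 235 236 237 217 141 102  79  44  15  15  15  11  16  25
  45  98 105 107 104 108 101 103]
164 [236 234 235 235 235 234 235 209 174 168 107  41  15  22  20  18  12  25
  54  59  63  61  58  59  57  52]
167 [235 235 236 236 234 236 221 171 151 158 102  39   7   3  15  13   0  33
 114 205 236 240 238 239 239 241]
170 [235 234 235 235 235 231 192 155 151 154 109  70  62  64  80  80  75  71
 112 181 229 236 236 235 236 235]
173 [159 148 150 149 151 152 138 136 145 153 158 162 165 162 158 156 152 145
 136 136 145 214 235 237 236 236]
176 [230 226 174 143 144 142 137 130 139 146 151 153 151 152 150 150 148 138
 137 138 141 156 216 235 237 236]
179 [238 180 150 142 126 124 129 140 130 127 135 147 136 127 138 142 144 142
 139 145 141 141 143 156 216 230]
```

{"name": "arm_command", "arguments": {"targets": [[0,0,0,0,0.1],[0,0,0,0,0.1],[0,0,0,0,0.1],[0,0,0,0,0.1],[0,0,0,0,0.1]]}}

```text
t: 2.65
eef_pos: [421.9, -196.0, 42.9]
tcp_rot: [3.141, -0.001, 0.002]
ft_force: [1.4, -1.7, 5.9]
opening: 0.392
grip_force: 30.0
```

{"name": "arm_command", "arguments": {"targets": [[0,0,-20,0,0.1],[0,0,-60,0,0.1],[0,0,-80,0,0.1],[0,0,-80,0,0.1]]}}

```text
t: 3.05
eef_pos: [422.2, -196.0, 124.6]
tcp_rot: [3.14, -0.003, 0.002]
ft_force: [-0.3, -0.5, -2.2]
opening: 0.39
grip_force: 29.4
```

```bash
python3 - <<'E'
from h import *
go(552.6,68.1,130,0)
E
```

```text
at [ 422.2 -196.   124.6] yaw 0.1 -> row [130.9, -263.8, -5.4, 0.1] n>=5.9 open 0.390 grip 29.4 F [-0.3 -0.5 -2.2]
```

{"name": "arm_command", "arguments": {"targets": [[131,-264,-5,0,0.1],[131,-264,-5,0,0.1],[131,-264,-5,0,0.1],[131,-264,-5,0,0.1],[131,-264,-5,0,0.1]]}}

```text
t: 3.55
eef_pos: [532.1, 30.6, 125.4]
tcp_rot: [-3.142, 0.002, 0.002]
ft_force: [0.5, -0.4, -0.2]
opening: 0.39
grip_force: 29.4
```

```bash
python3 -c "
from h import *
go(552.6,68.1,110,0)"
```

```text
at [532.1  30.6 125.4] yaw 0.1 -> row [20.6, -37.5, 15.4, 0.1] n>=0.9 open 0.390 grip 29.4 F [ 0.5 -0.4 -0.2]
```

{"name": "arm_command", "arguments": {"targets": [[20,-37,15,0,0.1],[20,-37,15,0,0.1],[20,-37,15,0,0.1]]}}

```text
t: 3.85
eef_pos: [551.2, 66.3, 110.0]
tcp_rot: [3.141, 0.003, 0.004]
ft_force: [-0.3, 0.3, -1.7]
opening: 0.393
grip_force: 29.4
```

```bash
python3 - <<'E'
from h import *
import pickle
go(552.6,68.1,110,0)
c=snap('side'); x=c['frame'][120:245,280:400]
cv2.imwrite('pics/g3.png',cv2.resize(x,None,fx=4.8,fy=4.8,interpolation=2)[:,:,::-1])
p=env.state()['eef_pos']
f=lambda q:((proj(c,q)-[280,120]+.5)*4.8).round(0)
b=p-[0,0,43]
print('salt bottom pred',f(b),'left/right 25up',f(b+[22,0,25]),f(b+[-22,0,25]))
for n,(hx,hy) in dict(small=(552.6,68.1),large=(567.3,-46),).items():
    r={'small':30.5,'large':40.5}[n]
    print(n,[f((hx+r*np.cos(a),hy+r*np.sin(a),46.5-2.5)).tolist() for a in np.arange(0,6.28,np.pi/2)], 'pad c',f((hx,hy,15)))
E
```

```text
at [551.2  66.3 110. ] yaw 0.2 -> row [1.4, -1.8, -0.0, 0.2] n>=0.0 open 0.393 grip 29.4 F [-0.3  0.3 -1.7]
salt bottom pred [165. 388.] left/right 25up [119. 345.] [209. 341.]
small [[103.0, 435.0], [167.0, 462.0], [224.0, 430.0], [161.0, 404.0]] pad c [165. 482.]
large [[55.0, 339.0], [130.0, 368.0], [200.0, 332.0], [126.0, 305.0]] pad c [130. 382.]
```

View pics/g3.png

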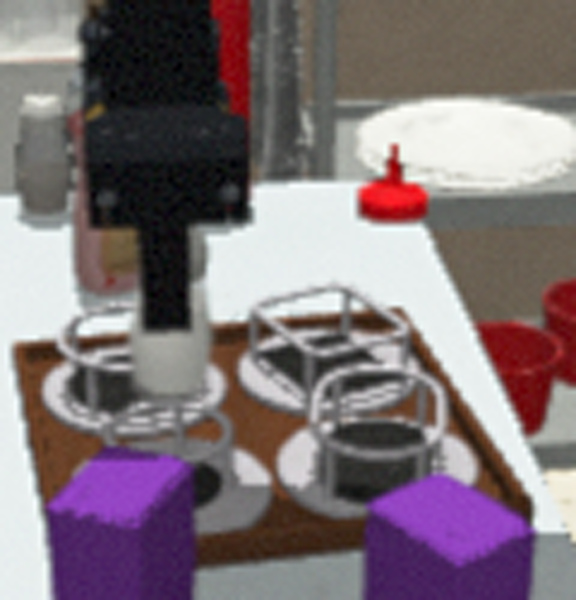

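{"name": "arm_command", "arguments": {"targets": [[2,-2,0,0,0.1],[2,-2,20,0,0.1],[2,-2,35,0,0.1],[2,-2,45,0,0.1],[2,-2,49,0,0.1]]}}

```text
t: 4.4
eef_pos: [553.7, 66.7, 62.2]
tcp_rot: [3.141, 0.001, 0.001]
ft_force: [0.2, 0.1, -0.9]
opening: 0.388
grip_force: 29.4
```

{"name": "arm_command", "arguments": {"targets": [[0,0,1.5,0,0.1],[0,0,2.5,0,0.1]]}}

```text
t: 4.6
eef_pos: [554.3, 67.3, 60.7]
tcp_rot: [3.142, -0.001, 0.002]
ft_force: [0.3, -0.6, -0.6]
opening: 0.394
grip_force: 29.4
```

{"name": "arm_command", "arguments": {"targets": [[0,0,1,0,0.1],[0,0,2,0,0.1],[0,0,2,0,0.1]]}}

```text
t: 4.9
eef_pos: [554.1, 67.6, 58.5]
tcp_rot: [3.142, -0.0, 0.002]
ft_force: [0.3, -0.0, -2.5]
opening: 0.393
grip_force: 29.4
```

```bash
python3 - <<'E'
from h import *
go(553,68,57,0)
c=snap('side'); x=c['frame'][120:245,280:400]
cv2.imwrite('pics/g4.png',cv2.resize(x,None,fx=4.8,fy=4.8,interpolation=2)[:,:,::-1])
E
```

```text
at [554.1  67.6  58.5] yaw 0.1 -> row [-1.1, -0.4, 1.5, 0.1] n>=0.0 open 0.393 grip 29.4 F [ 0.3 -0.  -2.5]
```

View pics/g4.png

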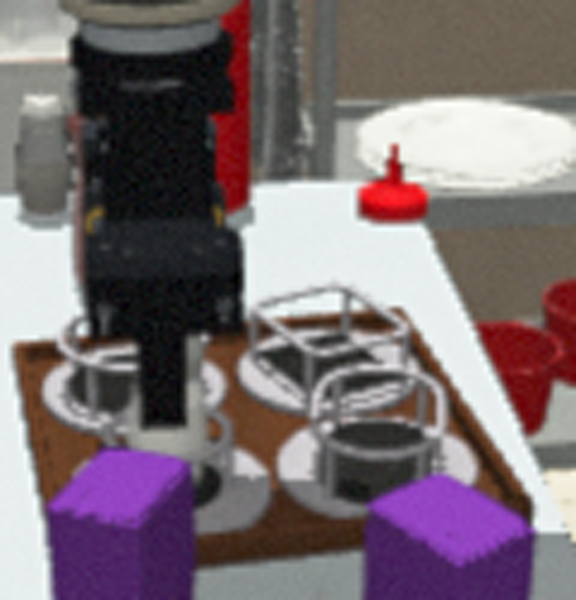

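{"name": "arm_command", "arguments": {"targets": [[0,0,1,0,0.1],[0,0,1.5,0,0.1]]}}

```text
t: 5.15
eef_pos: [555.0, 67.6, 57.7]
tcp_rot: [3.142, -0.002, 0.002]
ft_force: [0.2, -0.2, 12.1]
opening: 0.39
grip_force: 30.2
```

{"name": "arm_command", "arguments": {"targets": [[0,0,0.5,0,0.1],[0,0,0.5,0,0.1]]}}

```text
t: 5.35
eef_pos: [555.2, 67.5, 57.7]
tcp_rot: [3.142, -0.003, 0.002]
ft_force: [-1.0, -0.2, 11.5]
opening: 0.389
grip_force: 30.2
```

{"name": "arm_command", "arguments": {"targets": [[0,0,0,0,0.8],[0,0,0,0,0.8],[0,0,0,0,0.8],[0,0,0,0,0.8]]}}

```text
t: 5.75
eef_pos: [553.9, 67.5, 56.2]
tcp_rot: [3.141, 0.0, 0.002]
ft_force: [-0.3, -0.1, 0.4]
opening: 0.671
grip_force: 0.0
```

{"name": "arm_command", "arguments": {"targets": [[0,0,-20,0,0.9],[0,0,-60,0,1],[0,0,-100,0,1],[0,0,-140,0,1],[0,0,-140,0,1]]}}

```text
t: 6.25
eef_pos: [555.9, 67.6, 201.1]
tcp_rot: [3.142, -0.008, 0.002]
ft_force: [0.8, 0.3, -1.0]
opening: 0.995
grip_force: 0.0
```

```bash
python3 - <<'E'
from h import *
go(413,356,200,106-90)
go(413,356,200,-90+16)
E
```

```text
at [555.9  67.6 201.1] yaw 0.1 -> row [-142.2, -288.7, 1.1, -15.9] n>=6.4 open 0.995 grip 0.0 F [ 0.8  0.3 -1. ]
at [555.9  67.6 201.1] yaw 0.1 -> row [-142.2, -288.7, 1.1, 74.1] n>=8.6 open 0.995 grip 0.0 F [ 0.8  0.3 -1. ]
```

{"name": "arm_command", "arguments": {"targets": [[-142,-289,0,-105,1],[-142,-289,0,-105,1],[-142,-289,0,-105,1],[-142,-289,0,-105,1],[-142,-289,0,-105,1]]}}

```text
t: 6.75
eef_pos: [442.0, 293.1, 195.6]
tcp_rot: [-3.141, 0.001, 0.758]
ft_force: [0.3, 0.5, 0.3]
opening: 0.999
grip_force: 0.0
```

```bash
python3 -c "
from h import *
go(413,356,200,105)"
```

```text
at [442.  293.1 195.6] yaw 43.4 -> row [22.2, -65.6, -4.4, -61.6] n>=7.2 open 0.999 grip 0.0 F [0.3 0.5 0.3]
```

{"name": "arm_command", "arguments": {"targets": [[22,-66,0,-62,1],[22,-66,0,-62,1],[22,-66,0,-62,1],[22,-66,0,-62,1],[22,-66,0,-62,1]]}}

```text
t: 7.25
eef_pos: [413.8, 355.0, 195.3]
tcp_rot: [-3.141, 0.001, 1.509]
ft_force: [0.2, -0.1, 0.1]
opening: 0.998
grip_force: 0.0
```

```bash
python3 -c "
from h import *
go(413,356,125,105)"
```

```text
at [413.8 355.  195.3] yaw 86.5 -> row [0.9, -0.9, 70.3, -18.5] n>=2.2 open 0.998 grip 0.0 F [ 0.2 -0.1  0.1]
```

{"name": "arm_command", "arguments": {"targets": [[1,-1,20,-18.5,1],[1,-1,50,-18.5,1],[1,-1,75,-18.5,1],[1,-1,75,-18.5,1],[1,-1,75,-18.5,1]]}}

```text
t: 7.75
eef_pos: [413.3, 355.9, 121.2]
tcp_rot: [-3.14, 0.0, 1.824]
ft_force: [-0.1, -0.0, 0.5]
opening: 0.997
grip_force: 0.0
```

```bash
python3 - <<'E'
from h import *
go(413,356,47,105)
c=snap('side'); x=c['frame'][120:330,330:480]
cv2.imwrite('pics/g5.png',cv2.resize(x,None,fx=2.8,fy=2.8,interpolation=2)[:,:,::-1])
s=env.state();p=s['eef_pos'];yaw=s['tcp_rot'][2];ty=np.array([np.sin(yaw),-np.cos(yaw),0])
f=lambda q:((proj(c,q)-[330,120]+.5)*2.8).round(0)
print('tips',f(p+47.5*ty),f(p-47.5*ty),f(p+59.5*ty),f(p-59.5*ty), 'tcp',f(p))
a=np.radians(15);X=np.array([np.cos(a),np.sin(a),0]);Y=np.array([-X[1],X[0],0])
print('box top pred',[f(np.array([413,356,100])+sx*23*X+sy*29.5*Y).tolist() for sx,sy in((1,1),(1,-1),(-1,-1),(-1,1))])
E
```

```text
at [413.3 355.9 121.2] yaw 104.5 -> row [0.2, -0.3, 74.2, -0.5] n>=1.5 open 0.997 grip 0.0 F [-0.1 -0.   0.5]
tips [139. 377.] [283. 346.] [120. 381.] [300. 342.] tcp [213. 361.]
box top pred [[201.0, 429.0], [153.0, 372.0], [219.0, 357.0], [272.0, 412.0]]
```

View pics/g5.png

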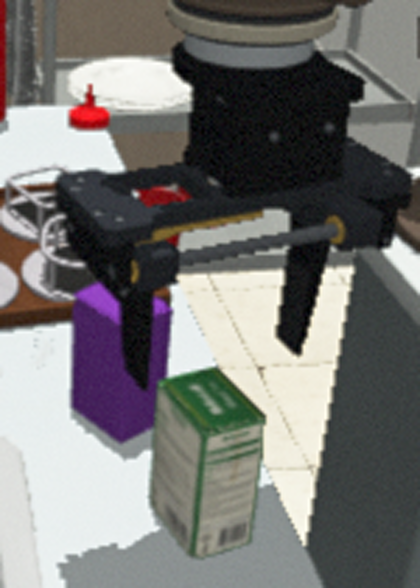

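{"name": "arm_command", "arguments": {"targets": [[0,0,40,-0.5,1],[0,0,70,-0.5,1],[0,0,74,-0.5,0.3],[0,0,74,-0.5,0.3],[0,0,74,-0.5,0.3]]}}

```text
t: 8.3
eef_pos: [414.1, 356.5, 49.1]
tcp_rot: [3.139, -0.001, 1.833]
ft_force: [-0.4, -1.2, 0.2]
opening: 0.803
grip_force: 0.0
```

{"name": "arm_command", "arguments": {"targets": [[0,0,0,0,0.3],[0,0,0,0,0.3],[0,0,0,0,0.3],[0,0,0,0,0.3],[0,0,0,0,0.3]]}}

```text
t: 8.8
eef_pos: [413.6, 356.0, 47.7]
tcp_rot: [3.141, -0.0, 1.834]
ft_force: [-0.7, -1.5, 6.1]
opening: 0.485
grip_force: 29.9
```

{"name": "arm_command", "arguments": {"targets": [[0,0,-10,0,0.3],[0,0,-50,0,0.3],[0,0,-90,0,0.3],[0,0,-100,0,0.3],[0,0,-100,0,0.3]]}}

```text
t: 9.3
eef_pos: [413.8, 356.3, 149.1]
tcp_rot: [3.138, -0.001, 1.834]
ft_force: [-0.8, -0.0, -0.3]
opening: 0.485
grip_force: 29.9
```

```bash
python3 -c "
from h import *
go(453.9,-57.5,145,115.3)"
```

```text
at [413.8 356.3 149.1] yaw 105.1 -> row [-410.0, -68.9, 4.1, -10.2] n>=8.3 open 0.485 grip 29.9 F [-0.8 -0.  -0.3]
```

{"name": "arm_command", "arguments": {"targets": [[0,0,-45,0,0.3],[-30,-5,-70,-10,0.3],[-80,-13,-70,-10,0.3],[-130,-22,-70,-10,0.3],[-180,-30,-70,-10,0.3]]}}

```text
t: 9.8
eef_pos: [430.1, 174.7, 216.1]
tcp_rot: [-3.14, -0.0, 2.009]
ft_force: [1.5, 0.1, -1.5]
opening: 0.489
grip_force: 29.9
```

```bash
python3 -c "
from h import *
go(453.9,-57.5,210,115.3)"
```

```text
at [430.1 174.7 216.1] yaw 115.1 -> row [-220.3, -77.1, 6.1, -0.2] n>=4.7 open 0.489 grip 29.9 F [ 1.5  0.1 -1.5]
```

{"name": "arm_command", "arguments": {"targets": [[-220,-77,6,0,0.3],[-220,-77,6,0,0.3],[-220,-77,6,0,0.3],[-220,-77,6,0,0.3],[-220,-77,6,0,0.3]]}}

```text
t: 10.3
eef_pos: [453.9, -58.2, 209.9]
tcp_rot: [-3.14, -0.001, 2.007]
ft_force: [0.9, -0.3, -0.8]
opening: 0.487
grip_force: 29.9
```

```bash
python3 -c "
from h import *
go(454.3,-57.5,115,115.3)"
```

```text
at [453.9 -58.2 209.9] yaw 115.0 -> row [0.4, 0.7, 94.9, -0.3] n>=1.9 open 0.487 grip 29.9 F [ 0.9 -0.3 -0.8]
```

{"name": "arm_command", "arguments": {"targets": [[0.5,0.5,40,0,0.3],[0.5,0.5,80,0,0.3],[0.5,0.5,93,0,0.3],[0.5,0.5,93,0,0.3]]}}

```text
t: 10.7
eef_pos: [453.1, -54.6, 115.6]
tcp_rot: [-3.137, -0.004, 2.008]
ft_force: [-0.3, -0.8, -0.7]
opening: 0.49
grip_force: 29.9
```

```bash
python3 - <<'E'
from h import *
go(454,-57.5,63,115.3)
c=snap('side'); x=c['frame'][120:245,280:400]
cv2.imwrite('pics/g6.png',cv2.resize(x,None,fx=4.8,fy=4.8,interpolation=2)[:,:,::-1])
s=env.state();p=s['eef_pos'];yaw=s['tcp_rot'][2];X=np.array([np.sin(yaw),-np.cos(yaw),0]);Y=np.array([-X[1],X[0],0])
f=lambda q:((proj(c,q)-[280,120]+.5)*4.8).round(0)
b=p-[0,0,47.7]
S=((1,1),(1,-1),(-1,-1),(-1,1))
print('box bottom',[f(b+23*X*i+29.5*Y*j).tolist() for i,j in S])
a=np.radians(25.3);X=np.array([np.cos(a),np.sin(a),0]);Y=np.array([-X[1],X[0],0])
for z in(44,15): print('loop/pad',[f(np.array([453.9,-57.5,z])+(31.5*X*i+38*Y*j)).tolist() for i,j in S])
E
```

```text
at [453.1 -54.6 115.6] yaw 115.0 -> row [-3.0, -0.4, 52.6, -0.3] n>=1.1 open 0.490 grip 29.9 F [-0.3 -0.8 -0.7]
box bottom [[322.0, 307.0], [266.0, 270.0], [334.0, 253.0], [392.0, 289.0]]
loop/pad [[316.0, 356.0], [245.0, 306.0], [337.0, 283.0], [411.0, 330.0]]
loop/pad [[315.0, 403.0], [245.0, 351.0], [336.0, 327.0], [409.0, 377.0]]
```

View pics/g6.png

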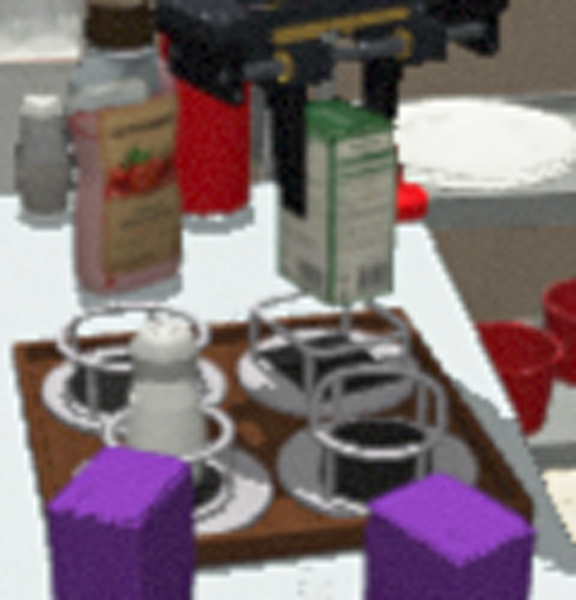

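```bash
python3 - <<'E'
from h import *
c=snap('side');F=c['frame'].astype(int)
for v in (150,160,168,174,178,181,183): print(v,[(280+i,*F[v,280+i]) for i in range(54,86,1)] if v==168 else (F[v,330:368].sum(1)//3))
s=env.state();p=s['eef_pos'];yaw=s['tcp_rot'][2];print(p)
for dy in (0,10,-10,20):
    a=yaw-np.pi/2+np.radians(dy);X=np.array([np.cos(a),np.sin(a),0]);Y=np.array([-X[1],X[0],0])
    b=p-[0,0,47.7];S=((1,-1),(1,1),(-1,1))
    print(dy,[proj(c,b+23*X*i+29.5*Y*j).round(1).tolist() for i,j in S],[proj(c,b+[0,0,50]+23*X*i+29.5*Y*j).round(1).tolist() for i,j in S])
E
```

```text
150 [ 47  52  73  69  86 117  77  17  18   4  10  16  21  70 119 137 139 123
  89  97 140 152 151 130 130 135 128 129 130 123 111 106 123 225 240 241
 240 240]
160 [ 40  75 178 233 239 238 241 163  62  14   6  12  29  85 124 132 134 121
  88  99 123 135 140 143 141 132 127 132 138 139 136 118 113 107 106 103
 101 103]
168 [(334, np.int64(229), np.int64(238), np.int64(236)), (335, np.int64(233), np.int64(239), np.int64(239)), (336, np.int64(231), np.int64(239), np.int64(238)), (337, np.int64(170), np.int64(181), np.int64(175)), (338, np.int64(123), np.int64(125), np.int64(117)), (339, np.int64(123), np.int64(122), np.int64(113)), (340, np.int64(123), np.int64(119), np.int64(109)), (341, np.int64(117), np.int64(118), np.int64(107)), (342, np.int64(127), np.int64(123), np.int64(114)), (343, np.int64(133), np.int64(130), np.int64(115)), (344, np.int64(134), np.int64(133), np.int64(121)), (345, np.int64(140), np.int64(139), np.int64(126)), (346, np.int64(139), np.int64(138), np.int64(124)), (347, np.int64(116), np.int64(124), np.int64(105)), (348, np.int64(73), np.int64(97), np.int64(73))
[... 1269 characters left out ...]
 139 122  98
  80 118 125 112 120 128 122 107 114 135 172 199 232 238 238 237 235 235
 234 237]
183 [236 235 224 203 158 148 171 180 223 230 226 231 236 237 239 240 239 225
 179 158 168 124 128 218 236 187 129 124 152 189 225 232 230 230 237 237
 235 235]
[454.46514548 -54.76117861 117.9669754 ]
0 [[334.7, 175.4], [346.3, 183.2], [360.9, 179.4]] [[334.7, 158.1], [346.6, 165.2], [361.6, 161.8]]
10 [[334.0, 176.3], [348.8, 183.2], [361.5, 178.5]] [[334.0, 159.0], [349.1, 165.3], [362.1, 160.9]]
-10 [[335.7, 174.5], [343.8, 182.9], [360.0, 180.3]] [[335.8, 157.3], [344.0, 165.0], [360.6, 162.6]]
20 [[333.7, 177.3], [351.3, 183.0], [361.6, 177.5]] [[333.7, 159.9], [351.7, 165.1], [362.2, 160.0]]
```

{"name": "arm_command", "arguments": {"targets": [[-2.5,0,0,0,0.3],[-2.5,0,20,0,0.3],[-2.5,0,35,0,0.3],[-2.5,0,45,0,0.3],[-2.5,0,47,0,0.3]]}}

```text
t: 11.3
eef_pos: [455.7, -57.1, 71.1]
tcp_rot: [-3.141, -0.0, 2.008]
ft_force: [-0.2, -0.7, -0.6]
opening: 0.486
grip_force: 29.9
```

{"name": "arm_command", "arguments": {"targets": [[0,0,1,0,0.3],[0,0,2,0,0.3],[0,0,2,0,0.3]]}}

```text
t: 11.6
eef_pos: [455.9, -57.1, 69.8]
tcp_rot: [3.141, 0.001, 2.008]
ft_force: [-0.3, -0.3, -0.7]
opening: 0.49
grip_force: 29.9
```

{"name": "arm_command", "arguments": {"targets": [[0,0,2,0,0.3],[0,0,4,0,0.3],[0,0,5,0,0.3],[0,0,5,0,0.3]]}}

```text
t: 12.0
eef_pos: [455.7, -57.1, 64.2]
tcp_rot: [-3.141, -0.0, 2.008]
ft_force: [0.8, 0.4, 0.3]
opening: 0.486
grip_force: 29.9
```

{"name": "arm_command", "arguments": {"targets": [[0,0,1,0,0.3],[0,0,1.5,0,0.3]]}}

```text
t: 12.2
eef_pos: [455.7, -57.1, 62.8]
tcp_rot: [-3.142, 0.0, 2.008]
ft_force: [-0.4, 0.1, -0.8]
opening: 0.489
grip_force: 29.9
```

{"name": "arm_command", "arguments": {"targets": [[0,0,1,0,0.3],[0,0,1,0,0.3]]}}

```text
t: 12.4
eef_pos: [455.8, -57.1, 62.6]
tcp_rot: [3.141, 0.001, 2.009]
ft_force: [-2.0, 0.8, 14.4]
opening: 0.484
grip_force: 29.9
```

{"name": "arm_command", "arguments": {"targets": [[0,0,0,0,0.85],[0,0,0,0,0.85],[0,0,0,0,0.85],[0,0,0,0,0.85],[0,0,-10,0,0.85]]}}

```text
t: 12.9
eef_pos: [455.2, -57.0, 71.4]
tcp_rot: [-3.14, -0.001, 2.008]
ft_force: [0.3, 0.4, 0.0]
opening: 0.828
grip_force: 0.0
```

{"name": "arm_command", "arguments": {"targets": [[0,0,-40,0,1],[0,0,-90,0,1],[0,0,-140,0,1],[0,0,-180,0,1],[0,0,-180,0,1]]}}

```text
t: 13.4
eef_pos: [457.2, -57.4, 257.3]
tcp_rot: [3.135, 0.006, 2.008]
ft_force: [0.7, 0.3, -0.5]
opening: 0.999
grip_force: 0.0
```

```bash
python3 - <<'E'
from h import *
import pickle
np.set_printoptions(precision=1,suppress=True)
d=pickle.load(open('c0.pkl','rb'));t=d['top'];s=d['side']
for p in [(500,-352),(502,-355),(500,-348)]:
    P=np.array([*p,0.])
    print(p,'side edges z100',proj(s,P+[32,0,100]),proj(s,P+[-32,0,100]),'top z180 (x+-32,y-32)',proj(t,P+[32,0,175]),proj(t,P+[-32,0,175]),proj(t,P+[0,-32,175]),'base left',proj(t,P+[0,32,0]),'mouth',proj(t,P+[0,0,194]), 'side mouth',proj(s,P+[0,0,194]),'sidebase front',proj(s,P+[0,32,0]))
F=t['frame'].astype(int)
for v in (198,200,202,206,213,220,224,226,228): print(v,[F[v,u,0]-F[v,u,1] for u in range(430,482,2)])
go(501,-353,215,90)
E
```

```text
(500, -352) side edges z100 [313.4 134.6] [332.3 133.9] top z180 (x+-32,y-32) [461.6 200.8] [463.  227.5] [475.8 213.8] base left [431.7 218.8] mouth [464.7 213.5] side mouth [322.4 106.1] sidebase front [323.9 165.5]
(502, -355) side edges z100 [312.7 134.3] [331.7 133.6] top z180 (x+-32,y-32) [462.8 199.9] [464.2 226.6] [477. 213.] base left [432.8 218. ] mouth [465.9 212.7] side mouth [321.8 105.9] sidebase front [323.3 165.2]
(500, -348) side edges z100 [313.4 134.9] [332.4 134.2] top z180 (x+-32,y-32) [459.9 200.8] [461.3 227.5] [474.1 213.9] base left [430.3 218.8] mouth [463.  213.6] side mouth [322.5 106.4] sidebase front [324.  165.9]
198 [np.int64(-6), np.int64(-7), np.int64(-7), np.int64(-4), np.int64(-6), np.int64(-7), np.int64(-4), np.int64(-5), np.int64(-5), np.int64(-4), np.int64(-7), np.int64(-6), np.int64(-6), np.int64(-4), np.int64(3), np.int64(5), np.int64(3), np.int64(6), np.int64(5), np.int64(3), np.int64(5), np.int64(5), np.int64(4), np.int64(4), np.int64(3), np.int64(3)]
200 [np.int64(-6), np.int64(-5), np.int64(-6), np.int64(-6), np.int64(-6), np.int64(-6), np
[... 2226 characters left out ...]
), np.int64(34), np.int64(34), np.int64(32), np.int64(27), np.int64(30), np.int64(27), np.int64(24), np.int64(28), np.int64(25), np.int64(17), np.int64(11), np.int64(6), np.int64(4), np.int64(3), np.int64(4), np.int64(3), np.int64(4)]
228 [np.int64(-4), np.int64(-2), np.int64(-4), np.int64(-4), np.int64(-3), np.int64(1), np.int64(9), np.int64(8), np.int64(11), np.int64(11), np.int64(14), np.int64(10), np.int64(2), np.int64(3), np.int64(2), np.int64(5), np.int64(6), np.int64(3), np.int64(3), np.int64(5), np.int64(3), np.int64(4), np.int64(5), np.int64(4), np.int64(3), np.int64(5)]
at [457.2 -57.4 257.3] yaw 115.1 -> row [-286.3, -85.6, 42.3, 25.1] n>=6.0 open 0.999 grip 0.0 F [ 0.7  0.3 -0.5]
```

```bash
python3 -c "
from h import *
go(503,-357,250,180)"
```

```text
at [457.2 -57.4 257.3] yaw 115.1 -> row [-290.8, -85.4, 7.3, -64.9] n>=7.6 open 0.999 grip 0.0 F [ 0.7  0.3 -0.5]
```

{"name": "arm_command", "arguments": {"targets": [[-291,-85,7,-65,1],[-291,-85,7,-65,1],[-291,-85,7,-65,1],[-291,-85,7,-65,1],[-291,-85,7,-65,1]]}}

```text
t: 13.9
eef_pos: [491.8, -293.4, 246.1]
tcp_rot: [3.141, -0.001, 2.727]
ft_force: [0.2, 0.8, 0.2]
opening: 1.004
grip_force: 0.0
```

```bash
python3 -c "
from h import *
go(503,-357,250,180)"
```

```text
at [ 491.8 -293.4  246.1] yaw 156.3 -> row [-35.9, -53.7, -3.9, -23.7] n>=2.8 open 1.004 grip 0.0 F [0.2 0.8 0.2]
```

{"name": "arm_command", "arguments": {"targets": [[-36,-54,0,-23.7,1],[-36,-54,0,-23.7,1],[-36,-54,0,-23.7,1],[-36,-54,0,-23.7,1]]}}

```text
t: 14.3
eef_pos: [502.5, -356.0, 245.6]
tcp_rot: [3.141, -0.001, 3.135]
ft_force: [0.5, 0.6, 0.0]
opening: 1.0
grip_force: 0.0
```

```bash
python3 - <<'E'
from h import *
go(503,-357,141,180)
c=snap('side'); x=c['frame'][60:210,270:400]
cv2.imwrite('pics/g7.png',cv2.resize(x,None,fx=4,fy=4,interpolation=2)[:,:,::-1])
p=env.state()['eef_pos'];print('near tip',(proj(c,p+[0,50,0])-[270,60]+.5)*4,'tcp',(proj(c,p)-[270,60]+.5)*4)
E
```

```text
at [ 502.5 -356.   245.6] yaw 179.6 -> row [-0.5, -1.0, 104.6, -0.4] n>=2.1 open 1.000 grip 0.0 F [0.5 0.6 0. ]
near tip [211.48368544 132.58679194] tcp [207.16600939 120.14791482]
```

View pics/g7.png

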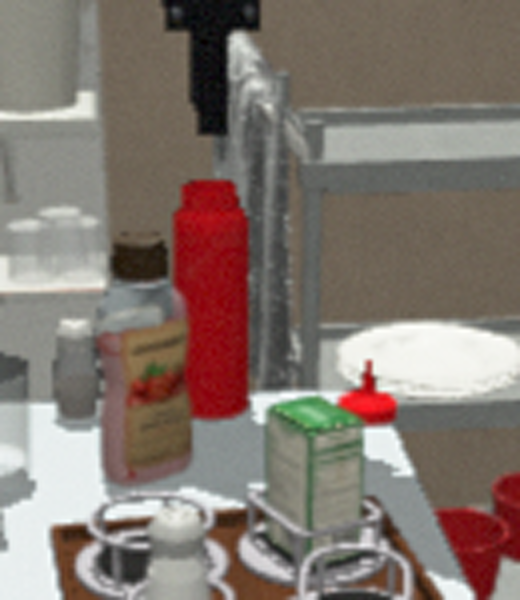

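{"name": "arm_command", "arguments": {"targets": [[1.5,-1,40,0,1],[1.5,-1,80,0,1],[1.5,-1,105,0,1],[1.5,-1,105,0,0.5],[1.5,-1,105,0,0.5]]}}

```text
t: 14.85
eef_pos: [501.8, -356.5, 142.2]
tcp_rot: [-3.141, 0.0, 3.133]
ft_force: [0.3, -0.1, -0.3]
opening: 0.886
grip_force: 0.0
```

{"name": "arm_command", "arguments": {"targets": [[0,0,0,0,0.5],[0,0,0,0,0.5],[0,0,0,0,0.5],[0,0,0,0,0.5]]}}

```text
t: 15.25
eef_pos: [501.9, -357.0, 142.8]
tcp_rot: [-3.14, 0.002, 3.134]
ft_force: [-0.8, 0.2, 7.0]
opening: 0.672
grip_force: 30.0
```

{"name": "arm_command", "arguments": {"targets": [[0,0,-10,0,0.5],[0,0,-40,0,0.5],[0,0,-80,0,0.5],[0,0,-120,0,0.5],[0,0,-120,0,0.5]]}}

```text
t: 15.75
eef_pos: [502.7, -357.6, 267.5]
tcp_rot: [-3.136, 0.007, 3.135]
ft_force: [0.1, 0.5, -2.1]
opening: 0.674
grip_force: 29.9
```

```bash
python3 -c "
from h import *
go(568.5,-46,261,180)"
```

```text
at [ 502.7 -357.6  267.5] yaw 179.6 -> row [-63.7, 312.1, 6.5, -0.4] n>=6.4 open 0.674 grip 29.9 F [ 0.1  0.5 -2.1]
```

{"name": "arm_command", "arguments": {"targets": [[25,38,-25,0,0.5],[55,75,-25,0,0.5],[63,110,-25,0,0.5],[58,158,-25,0,0.5],[50,206,-25,0,0.5]]}}

```text
t: 16.25
eef_pos: [451.9, -148.9, 286.5]
tcp_rot: [-3.142, -0.0, 3.133]
ft_force: [1.6, -0.4, -3.3]
opening: 0.674
grip_force: 30.0
```

```bash
python3 -c "
from h import *
go(568.5,-46,285,180)"
```

```text
at [ 451.9 -148.9  286.5] yaw 179.5 -> row [-115.7, 103.9, 1.5, -0.5] n>=3.1 open 0.674 grip 30.0 F [ 1.6 -0.4 -3.3]
```

{"name": "arm_command", "arguments": {"targets": [[-10,45,0,0,0.5],[-40,85,0,0,0.5],[-80,104,0,-0.5,0.5],[-116,104,0,-0.5,0.5],[-116,104,20,-0.5,0.5]]}}

```text
t: 16.75
eef_pos: [573.4, -46.3, 267.1]
tcp_rot: [-3.141, 0.004, -3.138]
ft_force: [-0.3, 0.5, -3.1]
opening: 0.674
grip_force: 30.0
```

```bash
python3 -c "
from h import *
go(568.5,-46,210,180)"
```

```text
at [573.4 -46.3 267.1] yaw -179.8 -> row [4.9, 0.4, 57.1, 0.2] n>=1.1 open 0.674 grip 30.0 F [-0.3  0.5 -3.1]
```

{"name": "arm_command", "arguments": {"targets": [[0,0,30,0,0.5],[0,0,55,0,0.5],[0,0,55,0,0.5],[0,0,55,0,0.5]]}}

```text
t: 17.15
eef_pos: [569.7, -47.1, 211.8]
tcp_rot: [-3.142, -0.001, -3.14]
ft_force: [0.3, -0.1, -1.1]
opening: 0.675
grip_force: 30.0
```

```bash
python3 - <<'E'
from h import *
go(568.5,-46,158,180)
import pickle
c=snap('side');F=c['frame'].astype(int);R=(F[...,0]-F[...,1]>60)&(F[...,1]<70)
p=env.state()['eef_pos'];b=p-[0,0,142]
for v in range(140,200,4):
    x=np.where(R[v,285:335])[0]+285; print(v,(x.min(),x.max()) if len(x) else '',end=' ')
print('\npred',[(proj(c,b+[32,0,z]).round(1),proj(c,b+[-32,0,z]).round(1)) for z in (20,80)],'bottom front',proj(c,b+[0,32,0]))
# loop wire extremes predicted
for hx in (567.3,569): print(hx,[proj(c,(hx+r,-46,44)).round(1) for r in (40.5,-40.5)])
d=pickle.load(open('c0.pkl','rb'))['side']['frame'].astype(int).sum(2)//3
print('t0 rows'); 
for v in range(186,200,2): print(v,d[v,286:332])
E
```

```text
at [569.7 -47.1 211.8] yaw -179.9 -> row [1.2, 1.1, 53.8, 0.1] n>=1.1 open 0.675 grip 30.0 F [ 0.3 -0.1 -1.1]
140 (np.int64(292), np.int64(315)) 144 (np.int64(291), np.int64(315)) 148 (np.int64(292), np.int64(315)) 152 (np.int64(292), np.int64(315)) 156 (np.int64(292), np.int64(315)) 160 (np.int64(292), np.int64(315)) 164 (np.int64(293), np.int64(316)) 168 (np.int64(293), np.int64(316)) 172 (np.int64(293), np.int64(316)) 176 (np.int64(294), np.int64(315)) 180 (np.int64(294), np.int64(315)) 184 (np.int64(298), np.int64(311)) 188  192  196  
pred [(array([292.3, 173.8]), array([316.6, 172.8])), (array([291. , 152.1]), array([316.1, 151.2]))] bottom front [305.07510098 185.32453264]
567.3 [array([291. , 190.1]), array([321.2, 188.7])]
569 [array([290.4, 190.1]), array([320.6, 188.8])]
t0 rows
186 [235 236 236 234 235 236 236 236 226 170 141 175 185 228 237 237 238 236
 238 236 238 239 239 239 197 141 186 233 239 237 236 220 178 165 188 220
 230 221 224 228 228 229 205 219 230 176]
188 [237 239 236 237 237 235 224 187 129 120 220 241 240 235 234 234 233 233
 235 232 232 233 232 229 165 1
[... 344 characters left out ...]
9 115 134
 144 147 163 167 167 166 144 117 116 133 129 120 113  96  93 125 182 163
 105  74  67  71  71  68  69  67  66  83]
194 [ 41  43  46  49  46  46  49  90 147 171 169 192 182 196 199 151 123  96
  75  65  59  60  65  64  59  68  83 124 132 184 203 188 147 120 107 124
 116  89  73  72  68  70  61  77 142 173]
196 [ 73  71  69  69  80 122 154 192 189 136  79  78 108 118 126 138 160 189
 199 202 200 195 193 174 156 141 126 117 100  77  59  48  50  77 109 174
 204 204 169 118  79  65  70 113 192 212]
198 [ 61  64  76 118 189 208 212 199 139  70  45  49  99  90  58  40  43  43
  46  44  45  42  49  46  46  45  44  43  46  44  45  44  46  82  99 106
 171 202 211 204 146  84  63  88 181 207]
```

```bash
python3 - <<'E'
from h import *
c=snap('side'); x=c['frame'][155:220,275:345]
cv2.imwrite('pics/g8.png',cv2.resize(x,None,fx=8,fy=8,interpolation=2)[:,:,::-1])
F=c['frame'].astype(int)
for v in (160,168,176): print(v,F[v,286:322].tolist())
E
```

```text
160 [[94, 94, 89], [98, 97, 90], [101, 98, 95], [98, 98, 94], [98, 93, 90], [101, 64, 65], [117, 33, 32], [126, 5, 13], [127, 5, 2], [134, 7, 17], [139, 13, 18], [141, 15, 15], [141, 11, 16], [145, 20, 26], [144, 11, 18], [143, 15, 19], [140, 2, 10], [143, 8, 19], [142, 10, 25], [140, 9, 24], [140, 8, 17], [134, 4, 21], [135, 9, 21], [136, 14, 22], [132, 5, 20], [128, 8, 5], [127, 20, 19], [123, 10, 16], [117, 0, 11], [113, 13, 19], [106, 67, 61], [182, 186, 179], [229, 237, 235], [233, 239, 240], [233, 239, 239], [233, 239, 238]]
168 [[231, 238, 237], [233, 240, 239], [231, 238, 238], [233, 240, 240], [233, 241, 241], [232, 241, 241], [168, 149, 151], [125, 40, 44], [129, 10, 6], [136, 11, 23], [134, 12, 18], [136, 9, 18], [139, 18, 19], [143, 17, 20], [137, 1, 15], [143, 10, 21], [142, 20, 19], [141, 12, 16], [140, 8, 14], [142, 13, 22], [144, 15, 26], [137, 6, 10], [139, 15, 26], [135, 7, 9], [128, 2, 8], [130, 4, 12], [124, 4, 10], [128, 18, 23], [116, 4, 8], [115, 14, 18], [97, 33, 24], [107, 92, 83], [212, 224, 223], [234, 241, 240], [232, 237, 238], [231, 237, 236]]
176 [[232, 238, 238], [232, 238, 238], [232, 238, 238], [234, 239, 239], [233, 239, 240], [235, 243, 242], [183, 161, 162], [131, 54, 58], [123, 4, 11], [128, 0, 6], [135, 12, 23], [133, 0, 7], [135, 5, 13], [142, 21, 23], [136, 2, 6], [145, 19, 27], [142, 12, 11], [141, 9, 18], [143, 12, 24], [142, 14, 22], [139, 12, 17], [134, 0, 10], [135, 7, 13], [132, 8, 19], [133, 13, 19], [128, 7, 25], [124, 3, 11], [120, 2, 10], [119, 1, 6], [115, 7, 15], [112, 59, 60], [173, 174, 176], [227, 236, 236], [234, 240, 241], [232, 238, 238], [231, 237, 236]]
```

View pics/g8.png

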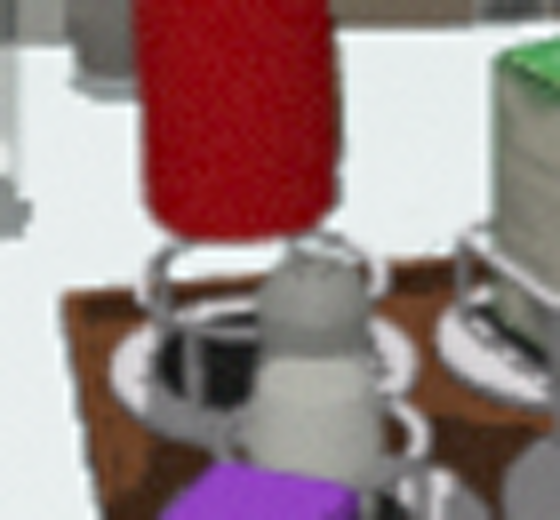

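{"name": "arm_command", "arguments": {"targets": [[4,1,0,0,0.5],[4,1,15,0,0.5],[4,1,28,0,0.5],[4,1,38,0,0.5],[4,1,43,0,0.5]]}}

```text
t: 17.75
eef_pos: [565.3, -46.1, 167.5]
tcp_rot: [3.141, -0.001, -3.14]
ft_force: [-0.1, -0.2, -1.3]
opening: 0.675
grip_force: 30.0
```

{"name": "arm_command", "arguments": {"targets": [[0,0,3,0,0.5],[0,0,6,0,0.5],[0,0,8,0,0.5],[0,0,8,0,0.5]]}}

```text
t: 18.15
eef_pos: [565.6, -46.1, 160.3]
tcp_rot: [-3.141, -0.0, -3.14]
ft_force: [-0.1, -0.4, -1.1]
opening: 0.675
grip_force: 30.0
```

{"name": "arm_command", "arguments": {"targets": [[0,0,1,0,0.5],[0,0,2,0,0.5]]}}

```text
t: 18.35
eef_pos: [565.7, -46.2, 158.5]
tcp_rot: [-3.141, 0.0, -3.14]
ft_force: [1.1, -0.1, -1.7]
opening: 0.674
grip_force: 30.0
```

{"name": "arm_command", "arguments": {"targets": [[0,0,1,0,0.5],[0,0,1.5,0,0.5]]}}

```text
t: 18.55
eef_pos: [566.0, -46.2, 157.6]
tcp_rot: [-3.141, 0.001, -3.14]
ft_force: [-0.3, -0.2, 8.7]
opening: 0.672
grip_force: 30.0
```

{"name": "arm_command", "arguments": {"targets": [[0,0,0.5,0,0.5],[0,0,1,0,0.5]]}}

```text
t: 18.75
eef_pos: [566.4, -46.3, 157.5]
tcp_rot: [-3.141, 0.003, -3.14]
ft_force: [-1.0, -0.5, 17.1]
opening: 0.67
grip_force: 30.0
```

{"name": "arm_command", "arguments": {"targets": [[0,0,-0.5,0,1],[0,0,-0.5,0,1],[0,0,-0.5,0,1],[0,0,-0.5,0,1]]}}

```text
t: 19.15
eef_pos: [565.6, -46.1, 156.3]
tcp_rot: [-3.142, -0.0, -3.14]
ft_force: [-0.2, 0.3, 0.1]
opening: 0.954
grip_force: 0.0
```

{"name": "arm_command", "arguments": {"targets": [[0,0,-15,0,1],[0,0,-60,0,1],[0,0,-105,0,1],[0,0,-130,0,1],[0,0,-130,0,1]]}}

```text
t: 19.65
eef_pos: [566.6, -46.3, 290.0]
tcp_rot: [-3.14, 0.006, -3.14]
ft_force: [0.7, 0.3, 0.0]
opening: 0.998
grip_force: 0.0
```

```bash
python3 - <<'E'
from h import *
import pickle
np.set_printoptions(precision=1,suppress=True)
d=pickle.load(open('c0.pkl','rb'));t=d['top'];s=d['side']
# sauce: label face model. label bottom/top corners fits for several yaw
C=np.array([562.5,-223,0])
for a in (20,26,33,40):
    r=np.radians(a);Y=np.array([np.cos(r),np.sin(r),0]);X=np.array([-Y[1],Y[0],0])
    print(a,'side base corners',[proj(s,C+23.5*i*X+39*j*Y) for i,j in((1,1),(1,-1),(-1,1))],'edge z80',[proj(s,C+23.5*i*X+39*j*Y+[0,0,100])[0].round(1) for i,j in((1,1),(1,-1),(-1,1),(-1,-1))])
    print('   top base',[proj(t,C+23.5*i*X+39*j*Y) for i,j in((1,1),(1,-1),(-1,-1))],'top sh',[proj(t,C+23.5*i*X+39*j*Y+[0,0,130]) for i,j in((-1,1),(-1,-1),(1,-1))])
F=s['frame'].astype(int)
for v in (150,156,164,170): print(v,F[v,290:324].tolist())
tt=t['frame'];x=tt[170:215,380:425]
go(562.5,-223,280,213)
go(562.5,-223,280,33)
E
```

```text
20 side base corners [array([297.5, 182.8]), array([320.7, 178.2]), array([292.4, 177.2])] edge z80 [np.float64(296.0), np.float64(320.2), np.float64(290.6), np.float64(314.2)]
   top base [array([382.3, 186.9]), array([392.9, 213.1]), array([408.8, 206.9])] top sh [array([406.6, 173.8]), array([418.5, 202.5]), array([401. , 209.3])]
26 side base corners [array([298.8, 183.1]), array([320.9, 177.6]), array([292.2, 177.8])] edge z80 [np.float64(297.3), np.float64(320.3), np.float64(290.4), np.float64(312.9)]
   top base [array([381.4, 188.3]), array([394.7, 213.3]), array([409.7, 205.5])] top sh [array([404.7, 173.5]), array([419.5, 201. ]), array([402.9, 209.5])]
33 side base corners [array([300.4, 183.4]), array([320.8, 176.9]), array([292.1, 178.5])] edge z80 [np.float64(299.0), np.float64(320.2), np.float64(290.3), np.float64(311.3)]
   top base [array([380.4, 190.1]), array([396.7, 213.3]), array([410.6, 203.8])] top sh [array([402.5, 173.5]), array([420.6, 199. ]), array([405.1, 209.6])]
40 side base corners [array([302.1, 183.6]), array([320.5, 176.2]), array([292.3, 179.2])] e
[... 1879 characters left out ...]
240, 239], [213, 225, 224], [150, 142, 140], [117, 93, 93], [121, 95, 95], [127, 100, 100], [129, 100, 98], [127, 102, 96], [123, 92, 72], [115, 87, 58], [112, 90, 58], [112, 95, 65], [106, 86, 59], [103, 88, 59], [99, 81, 54], [103, 86, 61], [100, 85, 57], [103, 83, 59], [106, 88, 62], [104, 86, 59], [103, 86, 58], [105, 89, 60], [97, 78, 54], [88, 70, 49], [105, 95, 81], [213, 224, 221], [233, 241, 241], [232, 239, 239], [231, 239, 238], [234, 240, 239], [231, 238, 238]]
at [566.6 -46.3 290. ] yaw -179.9 -> row [4.5, -176.7, 10.0, -32.9] n>=3.8 open 0.998 grip 0.0 F [0.7 0.3 0. ]
at [566.6 -46.3 290. ] yaw -179.9 -> row [4.5, -176.7, 10.0, 147.1] n>=17.1 open 0.998 grip 0.0 F [0.7 0.3 0. ]
```

{"name": "arm_command", "arguments": {"targets": [[4,-177,10,143,1],[4,-177,10,143,1],[4,-177,10,143,1],[4,-177,10,143,1],[4,-177,10,143,1]]}}

```text
t: 20.15
eef_pos: [561.2, -226.5, 274.4]
tcp_rot: [-3.14, -0.002, 2.384]
ft_force: [-1.0, 0.1, -0.0]
opening: 0.999
grip_force: 0.0
```

{"name": "arm_command", "arguments": {"targets": [[0,0,0,100,1],[0,0,0,100,1],[0,0,0,100,1],[0,0,0,100,1],[0,0,0,100,1]]}}

```text
t: 20.65
eef_pos: [561.6, -223.0, 275.0]
tcp_rot: [-3.14, -0.001, 1.637]
ft_force: [0.1, -0.5, 0.1]
opening: 0.996
grip_force: 0.0
```

{"name": "arm_command", "arguments": {"targets": [[0,0,0,57,1],[0,0,0,57,1],[0,0,0,57,1],[0,0,0,57,1],[0,0,0,57,1]]}}

```text
t: 21.15
eef_pos: [561.6, -223.0, 275.0]
tcp_rot: [-3.14, 0.0, 0.887]
ft_force: [0.1, 0.2, 0.2]
opening: 0.998
grip_force: 0.0
```

```bash
python3 -c "
from h import *
go(563,-223,220,37)"
```

```text
at [ 561.6 -223.   275. ] yaw 50.8 -> row [0.8, 1.1, 55.0, 13.8] n>=1.6 open 0.998 grip 0.0 F [0.1 0.2 0.2]
```

{"name": "arm_command", "arguments": {"targets": [[1,1,10,8.5,1],[1,1,50,14,1],[1,1,95,14,1],[1,1,130,14,1],[1,1,143,14,1]]}}

```text
t: 21.65
eef_pos: [561.6, -222.1, 129.2]
tcp_rot: [-3.136, 0.003, 0.649]
ft_force: [0.3, -0.3, -0.0]
opening: 1.001
grip_force: 0.0
```

{"name": "arm_command", "arguments": {"targets": [[0,0,0,0,0.2],[0,0,0,0,0.2],[0,0,0,0,0.2],[0,0,0,0,0.2],[0,0,0,0,0.2]]}}

```text
t: 22.15
eef_pos: [563.6, -223.1, 134.4]
tcp_rot: [3.14, -0.001, 0.649]
ft_force: [-0.2, 0.8, -0.6]
opening: 0.637
grip_force: 0.0
```

{"name": "arm_command", "arguments": {"targets": [[0,0,0,0,0.2],[0,0,0,0,0.2],[0,0,0,0,0.2],[0,0,0,0,0.2],[0,0,0,0,0.2]]}}

```text
t: 22.65
eef_pos: [563.4, -223.1, 133.6]
tcp_rot: [3.141, -0.0, 0.649]
ft_force: [-0.2, -0.9, 3.0]
opening: 0.444
grip_force: 30.1
```

{"name": "arm_command", "arguments": {"targets": [[0,0,-10,0,0.2],[0,0,-50,0,0.2],[0,0,-95,0,0.2],[0,0,-145,0,0.2],[0,0,-145,0,0.2]]}}

```text
t: 23.15
eef_pos: [565.0, -223.6, 285.4]
tcp_rot: [3.132, -0.004, 0.649]
ft_force: [0.2, 0.4, -3.0]
opening: 0.444
grip_force: 30.0
```

```bash
python3 -c "
from h import *
go(440,-150,279,80.8)
go(443.6,53.7,279,80.8)"
```

```text
at [ 565.  -223.6  285.4] yaw 37.2 -> row [-55.0, -134.2, 6.4, -43.6] n>=5.1 open 0.444 grip 30.0 F [ 0.2  0.4 -3. ]
at [ 565.  -223.6  285.4] yaw 37.2 -> row [71.0, -294.3, 6.4, -43.6] n>=6.1 open 0.444 grip 30.0 F [ 0.2  0.4 -3. ]
```

{"name": "arm_command", "arguments": {"targets": [[-18,-43,0,-8,0.2],[-36,-88,0,-16,0.2],[-54,-132,0,-24,0.2],[-28,-165,0,-32,0.2],[0,-203,0,-40,0.2]]}}

```text
t: 23.65
eef_pos: [439.3, -60.5, 278.2]
tcp_rot: [-3.141, 0.0, 1.35]
ft_force: [2.2, -0.2, -3.2]
opening: 0.442
grip_force: 30.0
```

```bash
python3 -c "
from h import *
go(443.6,53.7,275,80.8)"
```

```text
at [439.3 -60.5 278.2] yaw 77.4 -> row [112.4, -20.8, 3.2, -3.4] n>=2.3 open 0.442 grip 30.0 F [ 2.2 -0.2 -3.2]
```

{"name": "arm_command", "arguments": {"targets": [[50,-9,0,-3.5,0.2],[98,-18,0,-3.5,0.2],[112,-21,20,-3.5,0.2],[112,-21,60,-3.5,0.2],[112,-21,80,-3.5,0.2]]}}

```text
t: 24.15
eef_pos: [443.3, 53.5, 195.8]
tcp_rot: [-3.138, 0.001, 1.41]
ft_force: [-0.9, 0.4, -4.2]
opening: 0.444
grip_force: 30.0
```

{"name": "arm_command", "arguments": {"targets": [[0,0,0,0,0.2],[0,0,0,0,0.2]]}}

```text
t: 24.35
eef_pos: [445.0, 52.6, 198.6]
tcp_rot: [-3.141, 0.0, 1.408]
ft_force: [-0.4, -0.0, -3.7]
opening: 0.449
grip_force: 30.0
```

```bash
python3 - <<'E'
from h import *
go(443.6,53.7,149,80.8)
c=snap('side'); x=c['frame'][115:235,310:410]
cv2.imwrite('pics/g9.png',cv2.resize(x,None,fx=5,fy=5,interpolation=2)[:,:,::-1])
s=env.state();p=s['eef_pos'];a=s['tcp_rot'][2];Y=np.array([np.cos(a),np.sin(a),0]);X=np.array([-Y[1],Y[0],0])
f=lambda q:((proj(c,q)-[310,115]+.5)*5).round(0).tolist()
b=p-[0,0,133.5]
print('bottom axis',f(b),'corners',[f(b+23.5*i*X+39*j*Y) for i,j in((1,1),(-1,1),(-1,-1),(1,-1))], 'x ext z60',f(b+[23.5,0,60]),f(b+[-23.5,0,60]))
H=np.array([443.6,53.7,44]);a=np.radians(80.75);Y=np.array([np.cos(a),np.sin(a),0]);X=np.array([-Y[1],Y[0],0])
print('loop x ext',f(H+32*X),f(H-32*X),'y ext',f(H+47.5*Y),f(H-47.5*Y),'axis z44 at tcp',f([p[0],p[1],44]))
E
```

```text
at [445.   52.6 198.6] yaw 80.7 -> row [0.9, -1.5, 49.6, -0.1] n>=1.0 open 0.449 grip 30.0 F [-0.4 -0.  -3.7]
bottom axis [238.0, 411.0] corners [[287.0, 450.0], [187.0, 447.0], [192.0, 375.0], [285.0, 377.0]] x ext z60 [192.0, 300.0] [290.0, 296.0]
loop x ext [306.0, 453.0] [175.0, 449.0] y ext [240.0, 499.0] [241.0, 408.0] axis z44 at tcp [236.0, 450.0]
```

View pics/g9.png

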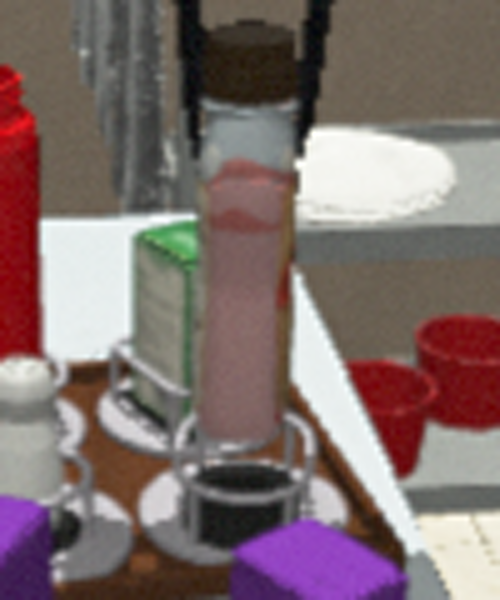

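{"name": "arm_command", "arguments": {"targets": [[0.5,-3,0,0,0.2],[0.5,-3,12,0,0.2],[0.5,-3,22,0,0.2],[0.5,-3,30,0,0.2],[0.5,-3,33,0,0.2]]}}

```text
t: 24.9
eef_pos: [441.9, 53.5, 164.8]
tcp_rot: [-3.141, 0.0, 1.408]
ft_force: [0.1, -0.3, -3.4]
opening: 0.443
grip_force: 30.0
```

{"name": "arm_command", "arguments": {"targets": [[0,0,4,0,0.2],[0,0,8,0,0.2],[0,0,12,0,0.2],[0,0,13,0,0.2],[0,0,13,0,0.2]]}}

```text
t: 25.4
eef_pos: [442.1, 53.6, 152.3]
tcp_rot: [-3.141, 0.0, 1.408]
ft_force: [-0.2, -0.3, -3.7]
opening: 0.443
grip_force: 30.0
```

{"name": "arm_command", "arguments": {"targets": [[0,0,1,0,0.2],[0,0,2,0,0.2]]}}

```text
t: 25.6
eef_pos: [442.2, 53.6, 150.5]
tcp_rot: [3.141, 0.0, 1.408]
ft_force: [-0.4, 0.4, -4.3]
opening: 0.445
grip_force: 30.0
```

{"name": "arm_command", "arguments": {"targets": [[0,0,1,0,0.2],[0,0,1.5,0,0.2]]}}

```text
t: 25.8
eef_pos: [442.1, 53.6, 148.8]
tcp_rot: [-3.142, 0.0, 1.408]
ft_force: [0.3, 0.4, -3.3]
opening: 0.447
grip_force: 30.0
```

{"name": "arm_command", "arguments": {"targets": [[0,0,0.5,0,0.2],[0,0,1,0,0.2]]}}

```text
t: 26.0
eef_pos: [442.3, 53.5, 148.7]
tcp_rot: [3.141, 0.0, 1.408]
ft_force: [-4.7, -0.9, 18.3]
opening: 0.443
grip_force: 30.1
```

{"name": "arm_command", "arguments": {"targets": [[0,0,-0.5,0,0.9],[0,0,-0.5,0,0.9],[0,0,-0.5,0,0.9],[0,0,-0.5,0,0.9],[0,0,-0.5,0,0.9]]}}

```text
t: 26.5
eef_pos: [442.1, 53.6, 148.3]
tcp_rot: [-3.142, 0.0, 1.408]
ft_force: [0.0, -0.1, 0.1]
opening: 0.809
grip_force: 0.0
```

{"name": "arm_command", "arguments": {"targets": [[0,0,-15,0,0.9],[0,0,-55,0,0.9],[0,0,-100,0,0.9],[0,0,-140,0,0.9],[0,0,-140,0,0.9]]}}

```text
t: 27.0
eef_pos: [443.7, 53.6, 292.9]
tcp_rot: [3.133, -0.001, 1.408]
ft_force: [1.0, -0.4, -0.2]
opening: 0.901
grip_force: 0.0
```

```bash
python3 - <<'E'
from h import *
print(env.state()['eef_pos'])
c=snap('side')['frame'][95:240,250:410]
cv2.imwrite('pics/end.png',cv2.resize(c,None,fx=4,fy=4,interpolation=2)[:,:,::-1])
E
```

```text
[443.69457221  53.61912365 292.86973781]
```

View pics/end.png

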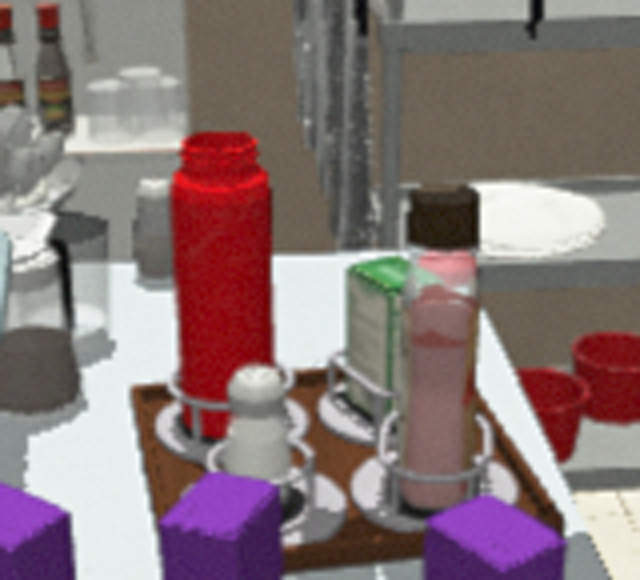

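All four stand upright inside their loops: squeeze bottle at (222,290), salt shaker (258,430), tea box (378,340) and sauce bottle (440,350). The spice shaker at (155,230) is untouched, and the gripper is clear.

```bash
python3 -c "
from cell import env
print(env.job_done())"
```

```text
the job is handed in; nothing more can be done
None
```

The salt shaker, red squeeze bottle, sauce bottle and tea box each stand upright in their own holder, set down on the pad. The spice shaker was left untouched, and the job was handed in at about 27 s.

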